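# Set the parcel chute and hold up the full canister

### The job

On this parcel bench, first swing the chute's lever into the detent notch marked by the arrow plate and let go of it. Then find by feel which of the three identical closed canisters on the rubber mat is the heaviest, and finish while holding that one still and upright in the gripper over the chute's loading pan, its foot at least 10 cm above the bench. Keep all canisters upright, leave the other two standing on the mat, and leave the other things on the bench alone.

Things in the scene. Friction and masses are not known exactly. Their poses are not given: they have to be found in the camera images.
- lever (a joint): angle of the chute lever about its upright pivot, rad; grows counter-clockwise seen from above. Sprung ball detents at 0, 0.5 and 1.0, each between two round studs (end stops at -0.03 and 1.03); the notch marked by the arrow plate is the one at 1.0. It starts anywhere from -0.02 to 0.58. About 0.3 N m takes the ball over a stud; brought within 0.05 rad of a notch it snaps in and stays when let go; between the notches friction holds it where it is left
- lever_grip (a point): the lever's upright black round handle, 24 mm in diameter, from 96 to 151 mm above the bench, free to grip from above; the point is on its axis, 125 mm above the bench. The handle circles the pivot (origin of diverter) at a radius of 130 mm, above a flat steel arm reaching to 165 mm from the pivot, whose top is at 96 mm
- diverter: the swing-chute diverter, fixed, a grey base 400 by 250 mm; its origin is on the lever's pivot axis at bench level, x points along the chute from the loading pan to the three lanes, z up. The handle lies at an angle of (joint lever - 0.5) from this x axis, positive towards y. A studded rail, its studs up to 106 mm high, lies 180 to 210 mm from the pivot beyond the handle; the arrow plate lies just outside its marked notch, 205 to 270 mm from the pivot
- pan_center (a point): middle of the floor of the steel loading pan, a box open at the top, 125 by 114 mm, floor 12 mm and rim 52 mm above the bench, at the end of the diverter away from the lanes; here the canister is to be held overhead. Nothing within 80 mm of this point stands higher than 100 mm
- mat: flat black rubber mat, fixed, 290 (x) by 440 (y) mm, 4 mm thick; origin at the centre of its underside, on the bench
- tin_a_mid (a point): a closed round mailing canister, cardboard with bare steel lid and foot, 57 mm across and 90 mm tall, standing upright on the mat; the point is its centre, 45 mm above its underside, z along its axis. The three look alike; they weigh between 0.2 and 0.7 kg, and the heaviest outweighs each of the others by more than 0.2 kg
- tin_b_mid (a point): a closed round mailing canister, cardboard with bare steel lid and foot, 57 mm across and 90 mm tall, standing upright on the mat; the point is its centre, 45 mm above its underside, z along its axis. The three look alike; they weigh between 0.2 and 0.7 kg, and the heaviest outweighs each of the others by more than 0.2 kg
- tin_c_mid (a point): a closed round mailing canister, cardboard with bare steel lid and foot, 57 mm across and 90 mm tall, standing upright on the mat; the point is its centre, 45 mm above its underside, z along its axis. The three look alike; they weigh between 0.2 and 0.7 kg, and the heaviest outweighs each of the others by more than 0.2 kg
- tape_roll: roll of clear packing tape lying flat on the mat, 84 mm across, 45 mm high; origin at its underside; leave alone
- carton: small brown carton on the mat, 65 by 90 by 40 mm high; origin at its underside; leave alone
- spray_bottle: white bottle, 60 mm across, 120 mm high; origin at its underside; leave alone
- cup: dark steel cup, 72 mm across, 90 mm high; origin at its underside; leave alone
- stapler: black stapler, 150 mm long, 47 mm high, lying beside the mat; origin at its underside; leave alone
There are look-alikes about, which are no part of the job. What is shaped like the part that bears tin_a_mid but purple is not meant.

How it is judged:
On the way, in this order (a step that is already met when the one before it is completed fails the run):
1. the lever rests in the marked notch, let go (value of joint lever between 0.94 and 1.06 rad and velocity of joint lever between -0.05 and 0.05 rad/s and contact force between lever and the fingers below 0.2 N), for 0.2 s.
2. after that the heaviest canister is lifted in the fingers (((height (world z) of tin_a_mid above 0.09 m and contact force between tin_a and the fingers above 1 N and contact force between each of tin_b, tin_c and mat below 4 N) or (height (world z) of tin_b_mid above 0.09 m and contact force between tin_b and the fingers above 1 N and contact force between each of tin_a, tin_c and mat below 4 N) or (height (world z) of tin_c_mid above 0.09 m and contact force between tin_c and the fingers above 1 N and contact force between each of tin_a, tin_b and mat below 4 N))), for 0.2 s.
At the end, for the whole second after the job is handed in: Lever untouched in the marked notch (1.0 +- 0.06 rad); heaviest canister still, held by the fingers alone, within 0.3 rad of upright, centre over 140 mm above the bench and within 55 mm sideways of the pan centre; the other two let go, upright, their centres over the mat (value of joint lever between 0.94 and 1.06 rad and contact force between lever and the arm below 0.2 N and contact force between lever and the fingers below 0.2 N and ((height (world z) of tin_a_mid above 0.14 m and horizontal distance between tin_a_mid and pan_center below 0.055 m and angle between tin_a_mid's own z axis and vertical below 0.3 rad and linear speed of tin_a below 0.04 m/s and contact force between tin_a and the fingers above 1 N and contact force between tin_a and diverter below 0.2 N and contact force between tin_a and lever below 0.2 N and (height (world z) of tin_b_mid between 0.04 and 0.056 m and angle between tin_b_mid's own z axis and vertical below 0.12 rad and x of tin_b_mid in the frame of mat between -0.145 and 0.145 m and y of tin_b_mid in the frame of mat between -0.22 and 0.22 m and contact force between tin_b and the fingers below 0.3 N and contact force between tin_b and mat below 4 N) and (height (world z) of tin_c_mid between 0.04 and 0.056 m and angle between tin_c_mid's own z axis and vertical below 0.12 rad and x of tin_c_mid in the frame of mat between -0.145 and 0.145 m and y of tin_c_mid in the frame of mat between -0.22 and 0.22 m and contact force between tin_c and the fingers below 0.3 N and contact force between tin_c and mat below 4 N)) or (height (world z) of tin_b_mid above 0.14 m and horizontal distance between tin_b_mid and pan_center below 0.055 m and angle between tin_b_mid's own z axis and vertical below 0.3 rad and linear speed of tin_b below 0.04 m/s and contact force between tin_b and the fingers above 1 N and contact force between tin_b and diverter below 0.2 N and contact force between tin_b and lever below 0.2 N and (height (world z) of tin_a_mid between 0.04 and 0.056 m and angle between tin_a_mid's own z axis and vertical below 0.12 rad and x of tin_a_mid in the frame of mat between -0.145 and 0.145 m and y of tin_a_mid in the frame of mat between -0.22 and 0.22 m and contact force between tin_a and the fingers below 0.3 N and contact force between tin_a and mat below 4 N) and (height (world z) of tin_c_mid between 0.04 and 0.056 m and angle between tin_c_mid's own z axis and vertical below 0.12 rad and x of tin_c_mid in the frame of mat between -0.145 and 0.145 m and y of tin_c_mid in the frame of mat between -0.22 and 0.22 m and contact force between tin_c and the fingers below 0.3 N and contact force between tin_c and mat below 4 N)) or (height (world z) of tin_c_mid above 0.14 m and horizontal distance between tin_c_mid and pan_center below 0.055 m and angle between tin_c_mid's own z axis and vertical below 0.3 rad and linear speed of tin_c below 0.04 m/s and contact force between tin_c and the fingers above 1 N and contact force between tin_c and diverter below 0.2 N and contact force between tin_c and lever below 0.2 N and (height (world z) of tin_a_mid between 0.04 and 0.056 m and angle between tin_a_mid's own z axis and vertical below 0.12 rad and x of tin_a_mid in the frame of mat between -0.145 and 0.145 m and y of tin_a_mid in the frame of mat between -0.22 and 0.22 m and contact force between tin_a and the fingers below 0.3 N and contact force between tin_a and mat below 4 N) and (height (world z) of tin_b_mid between 0.04 and 0.056 m and angle between tin_b_mid's own z axis and vertical below 0.12 rad and x of tin_b_mid in the frame of mat between -0.145 and 0.145 m and y of tin_b_mid in the frame of mat between -0.22 and 0.22 m and contact force between tin_b and the fingers below 0.3 N and contact force between tin_b and mat below 4 N)))); the arm keeps its last pose, push and grip.
It fails at once if a canister tipped over (more than 0.6 rad) (angle between any of tin_a_mid, tin_b_mid, tin_c_mid's own z axis and vertical above 0.6 rad).
It fails at once if another thing on the bench shoved more than 40 mm or knocked over (distance of any of tape_roll, carton, spray_bottle, cup, stapler from where it was at the start of the episode above 0.04 m or angle between any of tape_roll, carton, spray_bottle, cup, stapler's own z axis and vertical above 0.5 rad).
It also fails if it takes over 72 s, if anything falls off the work surface, if the arm or the gripper's body presses on something with over 40 N, if the wrist force passes 120 N, or if a joint passes its speed limit or range.

### The arm

A 6-joint arm with a two-finger parallel gripper is mounted at the origin on the work surface. World frame = base frame: x ahead of the robot, y to its left, z up, the work surface at z = 0. Lengths are in m, angles in rad, forces in N, time in s.
With the tool pointing down it reaches from about 0.2 to 0.875 m from the base axis. Payload 3.4 kg.
Tool frame: the origin (TCP) lies midway between the tips of the shut fingers; the grasp point (between the pads) lies 19 mm behind it; x points along the fingers, y is the direction in which the jaws open and shut, and the axes are right-handed (so a half turn about x gives the same grasp; the last joint's range is limited). The gripper opens to 94 mm and grips with 3 to 60 N. Pads are 16 mm wide; open, the fingers measure 119 mm over their backs; the gripper's body (75 mm by 177 mm) begins 78 mm behind the grasp point.
Start: joints at [-1.249, 0.276, 1.505, -0, 1.361, -0.121], TCP at [0.246, -0.52, 0.205] pointing down, gripper open.
Joint ranges: [-2.89, 2.89], [-0.75, 2.08], [0.22, 2.7], [-1.18, 4.32], [0.11, 2.71], [-2.7, 2.7]. Speed limits (rad/s): [2.57, 2.57, 3.14, 3.14, 3.14, 3.14].

### API

Orientations are given as a rotation vector (axis times angle).
In Python, from rig import manip gives the robot as it stands. The module is installed in compiled form; this text tells all that it offers.
- The arm moves only by the shell command python3 -m crank 'ROWS' [OPENING] [FORCE]. ROWS is JSON, a list that holds one entry, the list of rows, each a list of 4 numbers: the shift along the tool's x, y, z in mm, then the turn about the tool's x in degrees. In form: [[[tx, ty, tz, turn], ...]]. A call has 1 to 5 rows; each row shifts and turns the commanded pose from where the row before left it, along the tool's axes as they then stand; what a row does not reach is not made up. A row lasts 1/12 s, in which the tool goes at most 41.7 mm and 7.16 degrees, less where a joint would pass 70% of its speed; a pose out of reach is approached as far as the arm can. A call with a gripper value outside its range is refused whole. OPENING is the closure, from 0 (fully open) to 1 (shut), set as the call begins (- or left out, the last holds). The fingers move at their own pace and stop on an object; FORCE is the grip in N (left out, the last holds). Time passes only in rows, so rows that do not move let the fingers close. It gives the time, the measured TCP pose, the force and the opening at its end, in the units of the state.
- manip.state(): the state, without advancing time (a new reading comes with each control period).
- manip.read_camera(name): name is "scene" or "top" or "wrist"; returns a dict with "frame" (384x512x3 uint8, red, green, blue), "intrinsics" (3x3 intrinsics, pixels), "extrinsics" (4x4, takes a point from world to camera coordinates). Camera axes: x right, y down, z forward; pixel columns grow to the right and rows downward; lengths in m; the calibration is good to about 2 mm. A picture is of the moment at which its call begins. There is no depth.
- manip.job_done(): hands the job in, once; it reports no verdict.
The state is a dict: "t": time; "joint_positions": joint angles; "joint_velocities": joint speeds; "joint_torque": joint torques, N m; "eef_pos": TCP position; "orientation": TCP orientation; "ft_force": force on the tool from outside, world axes, zero at the start; "wrist_torque": the same for the moment, N m; "grip_width": finger opening in m.
Only numpy, scipy, OpenCV 4.12 (cv2) and the standard library are available. Lean on these libraries where they do the work, as an engineer would, in place of code of your own. Each camera call takes 0.05 s, during which the arm holds its last target. There are 200 camera calls.

## Working session

There is one attempt and no reset: what is moved stays moved. The work goes in short steps, Python scripts to look and compute and a shell command to move; the robot and the scene stay as the last step left them, time stands still between calls to the robot, and variables do not carry over. Pictures are saved under pics/ and viewed, about 8 in all and at most 12, crops included, and the job is handed in when it is done.

```bash
mkdir -p pics; python3 - <<'E'
from rig import manip
import cv2,numpy as np
s=manip.state();print({k:np.round(v,3).tolist() for k,v in s.items()})
for n in("top","scene"):
    r=manip.read_camera(n);cv2.imwrite(f"pics/{n}0.png",cv2.cvtColor(r["frame"],cv2.COLOR_RGB2BGR))
    np.savez(f"{n}0.npz",f=r["frame"],K=r["intrinsics"],E=r["extrinsics"]);print(n,r["intrinsics"].round(1).tolist(),r["extrinsics"].round(3).tolist())
E
```

```text
{'t': 0.0, 'joint_positions': [-1.249, 0.277, 1.506, 0.0, 1.361, -0.121], 'joint_velocities': [0.002, 0.0, -0.001, -0.001, -0.001, 0.003], 'joint_torque': [0.001, -40.459, -23.723, 0.07, 0.034, -0.0], 'eef_pos': [0.246, -0.519, 0.205], 'orientation': [1.977, 0.447, -1.977], 'ft_force': [-0.102, -0.037, -0.978], 'wrist_torque': [-0.026, 0.043, -0.007], 'grip_width': 0.095}
top [[424.4, 0.0, 257.7], [0.0, 424.4, 187.2], [0.0, 0.0, 1.0]] [[0.007, -1.0, -0.003, -0.002], [-0.999, -0.007, -0.053, 0.508], [0.052, 0.004, -0.999, 1.501], [0.0, 0.0, 0.0, 1.0]]
scene [[484.0, 0.0, 254.5], [0.0, 484.0, 194.4], [0.0, 0.0, 1.0]] [[0.809, 0.588, 0.004, -0.396], [0.502, -0.689, -0.523, -0.186], [-0.305, 0.425, -0.852, 2.017], [0.0, 0.0, 0.0, 1.0]]
```

View pics/top0.png

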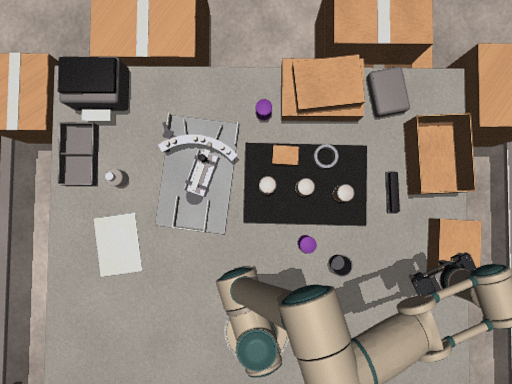

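View pics/scene0.png

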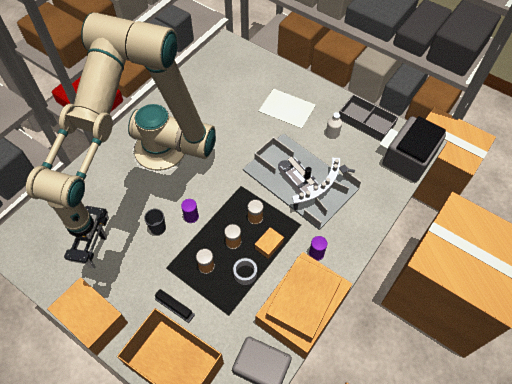

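The top view shows the mat with three white-lidded canisters at (268,185), (306,187) and (345,192). The purple look-alikes are at (264,107) and (307,244). The diverter is at about (200,172), with its black handle near (203,157). I'll zoom in on the diverter in both views.

```bash
python3 - <<'E'
import cv2,numpy as np
a=cv2.imread("pics/top0.png")[105:243,145:255];b=cv2.imread("pics/scene0.png")[125:235,235:370]
a=cv2.resize(a,(440,552),interpolation=cv2.INTER_CUBIC);b=cv2.resize(b,None,fx=2.6,fy=2.6,interpolation=cv2.INTER_CUBIC)
c=np.zeros((552,440+b.shape[1],3),np.uint8);c[:,:440]=a;c[:b.shape[0],440:]=b
cv2.imwrite("pics/crop1.png",c);print(c.shape)
E
```

```text
(552, 791, 3)
```

View pics/crop1.png

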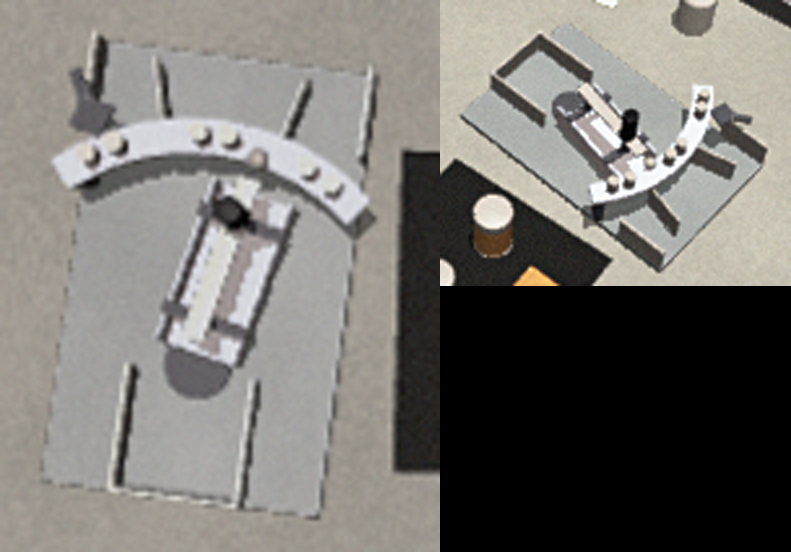

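The crop shows:
- **Handle:** its top is at crop (232,208) in the top view and (630,113) in the scene view.
- **Studs:** three pairs on the arc, with the lever's ball at (257,157).
- **Arrow plate:** at the left end, the +y side (90,105).
- **Pan:** at the lower end, with walls at x = 118 and 246.

Next I'll triangulate these.

```bash
cat > h.py <<'E'
import numpy as np,cv2
from scipy.optimize import least_squares
from rig import manip
def cam(n):
    r=manip.read_camera(n);return dict(f=r["frame"],K=r["intrinsics"],E=r["extrinsics"])
def ray(c,p):
    E=c["E"];R=E[:3,:3];o=-R.T@E[:3,3];d=R.T@np.linalg.inv(c["K"])@np.array([p[0],p[1],1.]);return o,d/np.linalg.norm(d)
def plane(c,p,z):
    o,d=ray(c,p);return o+d*(z-o[2])/d[2]
def tri(c1,p1,c2,p2):
    o1,d1=ray(c1,p1);o2,d2=ray(c2,p2);A=np.stack([d1,-d2],1);s=np.linalg.lstsq(A,o2-o1,rcond=None)[0]
    a,b=o1+d1*s[0],o2+d2*s[1];return (a+b)/2,np.linalg.norm(a-b)
def proj(c,P):
    q=c["K"]@(c["E"][:3,:3]@np.asarray(P)+c["E"][:3,3]);return q[:2]/q[2]
def circ(p,r=None):
    f=lambda q:np.hypot(*(p-q[:2]).T)-(r if r else q[2]);return least_squares(f,[*p.mean(0)-np.array([.15,0]),.195][:2 if r else 3])
E
python3 - <<'E'
from h import *
T=dict(np.load("top0.npz"));S=dict(np.load("scene0.npz"))
t=lambda x,y:(145+(x+.5)/4-.5,105+(y+.5)/4-.5); s=lambda x,y:(235+(x-440+.5)/2.6-.5,125+(y+.5)/2.6-.5)
print("handle top",tri(T,t(232,206),S,s(630,113)))
ts=[(88,153),(117,145),(201,133),(231,136),(308,172),(332,187)];ss=[(703,95),(704,108),(671,153),(682,146),(613,182),(627,182)]
ss=[ss[0],ss[1],ss[3],ss[2],ss[5],ss[4]]
for a,b in zip(ts,ss): print("stud",tri(T,t(*a),S,s(*b))[0].round(3))
P=np.array([plane(T,t(*a),.104)[:2] for a in ts]);f=circ(P);print("circle",f.x,circ(P,.195).x);pv=circ(P,.195).x
ang=np.unwrap(np.arctan2(*(P-pv).T[::-1]));print("stud angs",ang.round(3),"mean notch",ang.reshape(3,2).mean(1))
b=plane(T,t(257,157),.1)[:2]-pv;print("ball",np.hypot(*b),np.arctan2(b[1],b[0]))
hd=plane(T,t(232,206),.151)[:2]-pv;print("handle",np.hypot(*hd),np.arctan2(hd[1],hd[0]))
C=np.array([plane(T,t(*q),.008)[:2] for q in [(100,38),(375,72),(320,516),(42,482)]]);print("base",C.round(3).tolist(),"yaw",[np.arctan2(*(v[::-1])) for v in (C[0]-C[3],C[1]-C[2])],"c",C.mean(0))
W=np.array([plane(T,t(*q),.05)[:2] for q in [(130,368),(114,488),(241,503),(254,382)]]);print("pan rim",W.round(3).tolist(),W.mean(0))
def lids(c,box):
    x0,y0,x1,y1=box;f=c["f"][y0:y1,x0:x1].astype(int);m=((f.min(2)>150)&(np.ptp(f,axis=2)<60)).astype(np.uint8)
    n,l,st,ce=cv2.connectedComponentsWithStats(m);return [(ce[i]+[x0,y0],st[i,4]) for i in range(1,n) if st[i,4]>60]
lt=lids(T,(247,165,365,215));ls=lids(S,(170,190,290,290));print(lt,ls)
for p,_ in lt:
    for q,_ in ls:
        X,e=tri(T,p,S,q)
        if e<.02: print("lid",X.round(3),e.round(4))
E
```

```text
handle top (array([0.5994287 , 0.17961976, 0.1665719 ]), np.float64(3.758821556418948e-05))
stud [0.651 0.31  0.105]
stud [0.661 0.288 0.104]
stud [0.671 0.217 0.1  ]
stud [0.667 0.19  0.111]
stud [0.638 0.125 0.09 ]
stud [0.625 0.105 0.104]
circle [0.48174175 0.22769312 0.1876278 ] [0.47378207 0.22875444]
stud angs [ 0.43   0.3   -0.07  -0.2   -0.57  -0.693] mean notch [ 0.36516414 -0.13462788 -0.63168683]
ball 0.18600236096718648 -0.33251348734491787
handle 0.13600232622746336 -0.353040148463026
base [[0.771, 0.323], [0.742, 0.074], [0.342, 0.119], [0.371, 0.367]] yaw [np.float64(-0.11066798872301485), np.float64(-0.11252789896579449)] c [0.55654909 0.22047223]
pan rim [[0.472, 0.282], [0.368, 0.294], [0.356, 0.184], [0.46, 0.174]] [0.41385422 0.2335747 ]
[(array([266.95854922, 184.41968912]), np.int32(193)), (array([305.56 , 186.285]), np.int32(200)), (array([345.17277487, 192.47120419]), np.int32(191))] [(array([193.27216495, 215.74742268]), np.int32(1940)), (array([272.13535912, 200.16298343]), np.int32(362)), (array([282.87662338, 194.67532468]), np.int32(154)), (array([254.96052632, 206.03289474]), np.int32(152)), (array([232.08383234, 231.        ]), np.int32(167)), (array([274.56166056, 270.81807082]), np.int32(819)), (array([204.02162162, 255.96756757]), np.int32(185)), (array([244.6516129 , 268.67096774]), np.int32(155)), (array([177.37383178, 283.45327103]), np.int32(214))]
lid [ 0.514 -0.03   0.095] 0.0008
lid [ 0.508 -0.16   0.095] 0.0009
lid [ 0.488 -0.293  0.095] 0.0004
```

```bash
cat >> h.py <<'E'
from scipy.spatial.transform import Rotation as Ro
def togo(target,yaw=None):
    s=manip.state();R=Ro.from_rotvec(s["orientation"]).as_matrix();d=R.T@(np.array(target)-s["eef_pos"])*1000
    print("t",round(s["t"],2),"pos",np.round(s["eef_pos"],4),"togo mm",d.round(1),"jawyaw deg",np.degrees(np.arctan2(R[1,1],R[0,1])).round(1),"F",np.round(s["ft_force"],2),"w",round(s["grip_width"],4))
    return s,R
E
python3 - <<'E'
from h import *
s,R=togo((.601,.182,.205));print(R.round(3))
c=cam("wrist");print((-c["E"][:3,:3].T@c["E"][:3,3]).round(3),c["E"][:3,:3].round(2).tolist())
E
```

```text
t 0.1 pos [ 0.2462 -0.5191  0.2047] togo mm [ 6.000e-01 -4.815e+02 -6.210e+02] jawyaw deg -64.6 F [-0.41  0.1  -0.43] w 0.0941
[[-0.     0.428 -0.904]
 [ 0.001 -0.904 -0.428]
 [-1.    -0.002 -0.   ]]
[ 0.322 -0.484  0.384] [[0.43, -0.9, -0.0], [-0.87, -0.41, 0.29], [-0.26, -0.12, -0.96]]
```

```bash
python3 -m crank '[[[0,0,0,6.3],[0,0,0,6.3],[0,0,0,6.3],[0,0,0,6.3]]]' 0 20
python3 -m crank '[[[0,-34,-17,0],[0,-34,-17,0],[0,-34,-17,0],[0,-34,-17,0],[0,-34,-17,0]]]'
python3 -c "
from h import *
togo((.601,.182,.205))"
```

```text
t: 0.48
eef_pos: [0.2463, -0.5193, 0.2051]
orientation: [-2.22, 0.002, 2.22]
ft_force: [0.5, 0.1, 0.4]
grip_width: 0.0943
t: 0.9
eef_pos: [0.3311, -0.3476, 0.2052]
orientation: [2.22, 0.003, -2.221]
ft_force: [1.2, -0.9, 0.3]
grip_width: 0.0943
t 0.9 pos [ 0.3311 -0.3476  0.2052] togo mm [ 4.00e-01 -5.29e+02 -2.71e+02] jawyaw deg -89.9 F [ 1.16 -0.86  0.3 ] w 0.0943
```

```bash
python3 -m crank '[[[0,-35,-18,0],[0,-35,-18,0],[0,-35,-18,0],[0,-35,-18,0],[0,-35,-18,0]]]' >/dev/null
python3 -m crank '[[[0,-35,-18,0],[0,-35,-18,0],[0,-35,-18,0],[0,-35,-18,0],[0,-35,-18,0]]]'>/dev/null
python3 -m crank '[[[0,-35,-18,0],[0,-35,-18,0],[0,-35,-18,0],[0,-35,-18,0],[0,-35,-18,0]]]'
python3 -m crank '[[[0,0,0,0],[0,0,0,0]]]' >/dev/null
python3 -c "
from h import *
s,R=togo((.601,.182,.205));print(s['joint_positions'])
c=cam('wrist');np.savez('w1.npz',**c);cv2.imwrite('pics/w1.png',cv2.cvtColor(c['f'],cv2.COLOR_RGB2BGR))
print(proj(c,s['eef_pos']),proj(c,(.601,.182,.151)),proj(c,(.48,.228,.1)))"
```

```text
t: 2.15
eef_pos: [0.5996, 0.1784, 0.2051]
orientation: [2.219, 0.003, -2.22]
ft_force: [-0.4, -1.3, -0.0]
grip_width: 0.094
t 2.32 pos [0.5994 0.1782 0.2042] togo mm [-0.8 -3.8 -1.6] jawyaw deg -89.6 F [-0.73 -1.06 -0.11] w 0.0939
[ 1.77929782e-01  3.53601857e-01  1.39262406e+00 -2.53200225e-04
  1.39709980e+00  1.74259095e+00]
[253.27673789 234.3868422 ] [249.37104088 207.84813846] [212.65314175 286.4248906 ]
```

View pics/w1.png

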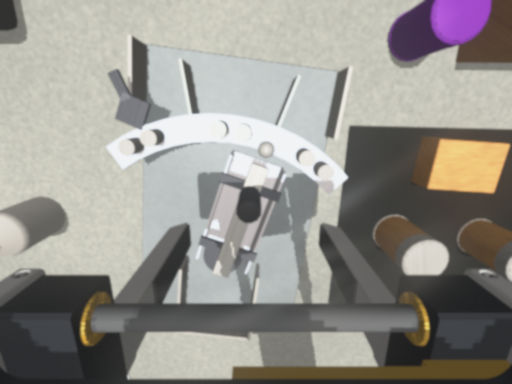

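The wrist view shows the handle as a dark blob from (250,188) to (248,222). It leans down the image, so its top is at about (248,210), and the two jaws straddle it. I'll measure it now and hold that against the top view.

```bash
python3 -c "
from h import *
c=dict(np.load('w1.npz'));T=dict(np.load('top0.npz'))
f=c['f'][180:232,232:268].max(2);m=(f<45).astype(np.uint8);n,l,st,ce=cv2.connectedComponentsWithStats(m);i=1+st[1:,4].argmax();print(st[i]+[232,180,0,0,0],ce[i]+[232,180],f.min())
b=st[i];top=(b[0]+232+b[2]/2,b[1]+180+b[3]-b[2]/2);print(top,plane(c,top,.151),tri(c,top,T,(202.6,156.1)))
print('ball',plane(c,(266,149),.1))
P=np.array([plane(c,q,.104)[:2] for q in [(126,146),(152,138),(219,129),(245,132),(306,157),(324,170)]])
for r in (.195,None):
  q=circ(P,r).x;print(q)
pv=q[:2] if 0 else circ(P,.195).x
a=np.arctan2(P[:,1]-pv[1],P[:,0]-pv[0]);print(a.reshape(3,2).mean(1))
"
```

```text
Traceback (most recent call last):
ValueError: attempt to get argmax of an empty sequence
```

```bash
python3 -c "
from h import *
c=dict(np.load('w1.npz'));T=dict(np.load('top0.npz'))
f=c['f'][180:232,232:268].max(2);print(f.min(),np.percentile(f,[5,10,20,30]));m=(f<f.min()+25).astype(np.uint8);n,l,st,ce=cv2.connectedComponentsWithStats(m);i=1+st[1:,4].argmax();print(st[i]+[232,180,0,0,0],ce[i]+[232,180])
b=st[i];top=(b[0]+232+b[2]/2,b[1]+180+b[3]-b[2]/2);print(top,plane(c,top,.151),tri(c,top,T,(202.6,156.1)))
print('ball',plane(c,(266,149),.1))
P=np.array([plane(c,q,.104)[:2] for q in [(126,146),(152,138),(219,129),(245,132),(306,157),(324,170)]])
for r in (.195,None):
  q=circ(P,r).x;print(q)
pv=circ(P,.195).x
a=np.arctan2(P[:,1]-pv[1],P[:,0]-pv[0]);print(a.reshape(3,2).mean(1))
"
```

```text
58 [60. 61. 63. 67.]
[237 188  24  34 655] [248.67328244 204.58167939]
(np.float64(249.0), np.float64(210.0)) [0.5988956 0.1823399 0.151    ] (array([0.60076567, 0.18171716, 0.15572544]), np.float64(0.0011011411047980161))
ball [0.64851143 0.16547635 0.1       ]
[0.47443192 0.22510378]
[0.47052037 0.22554986 0.19863901]
[ 0.37498235 -0.12660706 -0.60889622]
```

Handle: (0.600, 0.182), top at z ≈ 0.155, which agrees with the 0.151 in the text. Pivot: ≈ (0.477, 0.227), radius 130 mm. The lever is now at about 0.26, and the target handle point is about (0.598, 0.275). I'll descend and grip.

```bash
python3 -m crank '[[[20,-4,0,0],[25,0,0,0],[25,0,0,0],[16,0,0,0],[5,0,0,0]]]'
python3 -m crank '[[[0,0,0,0],[0,0,0,0],[0,0,0,0],[0,0,0,0],[0,0,0,0]]]' 1 15
python3 -m crank '[[[0,0,0,0],[0,0,0,0],[0,0,0,0]]]'
```

```text
t: 2.78
eef_pos: [0.5964, 0.1782, 0.1116]
orientation: [2.213, -0.001, -2.227]
ft_force: [-0.3, -0.4, 0.1]
grip_width: 0.0938
t: 3.2
eef_pos: [0.6, 0.1805, 0.1157]
orientation: [2.223, 0.003, -2.218]
ft_force: [-0.5, 0.5, 0.3]
grip_width: 0.0636
t: 3.45
eef_pos: [0.5994, 0.1806, 0.1147]
orientation: [2.22, 0.003, -2.219]
ft_force: [0.3, 0.2, 0.2]
grip_width: 0.0445
```

```bash
python3 -m crank '[[[0,0,0,0],[0,0,0,0],[0,0,0,0],[0,0,0,0],[0,0,0,0]]]'
python3 -m crank '[[[0,-9,-3,0],[0,-10,-2,0],[0,-10,-2,0],[0,-10,-1,0],[0,0,0,0]]]'
python3 -m crank '[[[0,-10,0,0],[0,-10,1,0],[0,-10,1,0],[0,-9,2,0],[0,0,0,0]]]'
python3 -m crank '[[[0,-8,2,0],[0,-8,3,0],[0,0,0,0],[0,0,0,0],[0,0,0,0]]]'
python3 -c "
from h import *
togo((.5977,.2747,.1147))"
```

```text
t: 3.87
eef_pos: [0.599, 0.1806, 0.1143]
orientation: [2.219, 0.003, -2.221]
ft_force: [-1.2, 0.5, 0.8]
grip_width: 0.0237
t: 4.28
eef_pos: [0.6107, 0.2211, 0.1143]
orientation: [2.226, 0.005, -2.213]
ft_force: [4.6, 1.0, -4.4]
grip_width: 0.0238
t: 4.7
eef_pos: [0.6045, 0.2598, 0.1145]
orientation: [2.222, 0.004, -2.215]
ft_force: [5.3, -2.7, -1.8]
grip_width: 0.0238
t: 5.12
eef_pos: [0.5993, 0.2754, 0.1146]
orientation: [2.223, 0.004, -2.216]
ft_force: [5.2, -1.8, -2.3]
grip_width: 0.024
t 5.12 pos [0.5993 0.2754 0.1146] togo mm [-0.1  0.7  1.6] jawyaw deg -89.8 F [ 5.25 -1.8  -2.27] w 0.024
```

```bash
python3 -m crank '[[[0,0,0,0],[0,0,0,0],[0,0,0,0],[0,0,0,0],[0,0,0,0]]]' 0
python3 -m crank '[[[0,0,0,0],[0,0,0,0],[-30,0,0,0],[-30,0,0,0],[-32,0,0,0]]]'
python3 -m crank '[[[0,0,0,0],[0,0,0,0]]]'
python3 -c "
from h import *
togo((.5977,.2747,.205))
c=cam('wrist');np.savez('w2.npz',**c);cv2.imwrite('pics/w2.png',cv2.cvtColor(c['f'],cv2.COLOR_RGB2BGR))
print(proj(c,(.5977,.2747,.151)))"
```

```text
t: 5.53
eef_pos: [0.5974, 0.2748, 0.1144]
orientation: [2.219, 0.004, -2.221]
ft_force: [-0.6, 0.3, 0.3]
grip_width: 0.0536
t: 5.95
eef_pos: [0.5972, 0.2742, 0.2066]
orientation: [2.217, 0.002, -2.222]
ft_force: [0.5, 0.3, -0.5]
grip_width: 0.087
t: 6.12
eef_pos: [0.5992, 0.2749, 0.209]
orientation: [2.226, 0.005, -2.215]
ft_force: [-1.0, -0.2, -0.0]
grip_width: 0.0939
t 6.12 pos [0.5992 0.2749 0.209 ] togo mm [4.  0.2 1.6] jawyaw deg -89.8 F [-1.02 -0.21 -0.  ] w 0.0939
[253.84447783 209.70167384]
```

View pics/w2.png

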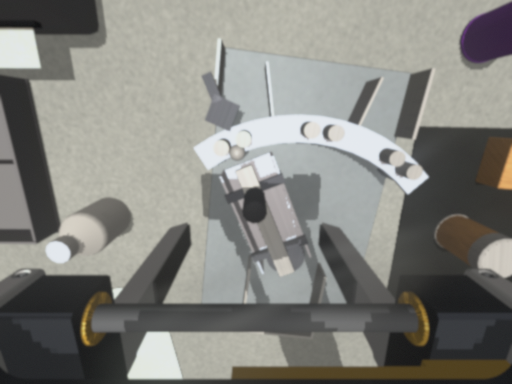

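The ball at (237,153) now sits between the marked pair of studs, (222,148) and (245,139), next to the arrow plate at (222,112). The handle is at (254,205) and clear of the jaws. I'll check the angle numerically.

```bash
python3 -c "
from h import *
c=dict(np.load('w2.npz'))
P=np.array([plane(c,q,.104)[:2] for q in [(222,148),(245,139),(311,130),(335,133),(395,157),(412,171)]])
pv=circ(P,.195).x;a=lambda p:np.arctan2(*(p[:2]-pv)[::-1])
n=np.array([a(p) for p in P]).reshape(3,2).mean(1);h=plane(c,(254,209),.151)[:2]
print(pv,n,'ball',a(plane(c,(237,153),.1)),'handle',a(h),h)
togo((.514,-.030,.205))"
```

```text
[0.47344435 0.22544266] [ 0.37367555 -0.11311601 -0.60567542] ball 0.37763411118968154 handle 0.3744977869673259 [0.59839902 0.27455568]
t 6.17 pos [0.598  0.2744 0.2069] togo mm [  1.7 304.2  84.9] jawyaw deg -89.8 F [-0.97  0.11 -0.51] w 0.0942
```

The ball and handle angles, 0.378 and 0.374, match the marked notch at 0.374, so the lever is seated and free. Next is the canister row.

```bash
python3 -m crank '[[[0,38,10.6,0],[0,38,10.6,0],[0,38,10.6,0],[0,38,10.6,0],[0,38,10.6,0]]]'
python3 -m crank '[[[0,38,10.6,0],[0,38,10.6,0],[0,38,10.6,0],[0,0,0,0],[0,0,0,0]]]'
python3 -c "
from h import *
togo((.514,-.030,.03))
c=cam('wrist');np.savez('w3.npz',**c);cv2.imwrite('pics/w3.png',cv2.cvtColor(c['f'],cv2.COLOR_RGB2BGR))
print([proj(c,q) for q in [(.514,-.03,.094),(.508,-.16,.094),(.488,-.293,.094)]])"
```

```text
t: 6.58
eef_pos: [0.5434, 0.0828, 0.2043]
orientation: [2.215, 0.004, -2.224]
ft_force: [0.6, -0.3, 0.7]
grip_width: 0.0941
t: 7.0
eef_pos: [0.5126, -0.0312, 0.205]
orientation: [-2.217, 0.001, 2.224]
ft_force: [-0.6, 0.1, 0.1]
grip_width: 0.094
t 7.0 pos [ 0.5126 -0.0312  0.205 ] togo mm [175.   -1.1  -1.9] jawyaw deg -90.1 F [-0.56  0.14  0.05] w 0.094
[array([252.70314949, 190.7467497 ]), array([367.60296503, 195.75452674]), array([480.96934679, 212.25687677])]
```

View pics/w3.png

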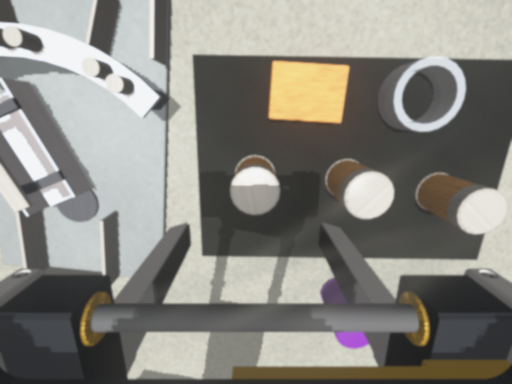

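The lids are at (254,190), (368,194) and (481,210), all brown and white. They match the predictions to within 2 px. I'll descend on the first, read the empty force, grip it and lift it a little.

```bash
cat > F.py <<'E'
from h import *
import sys
s,R=togo(eval(sys.argv[1]) if len(sys.argv)>1 else (0,0,0))
E
python3 -m crank '[[[38,-1,-2,0],[38,0,0,0],[38,0,0,0],[35,0,0,0],[20,0,0,0]]]' 0 30
python3 -m crank '[[[6,0,0,0],[0,0,0,0],[0,0,0,0],[0,0,0,0],[0,0,0,0]]]' 1 30
python3 -m crank '[[[0,0,0,0],[0,0,0,0],[0,0,0,0]]]'
python3 F.py
```

```text
t: 7.47
eef_pos: [0.5133, -0.0261, 0.0333]
orientation: [2.212, 0.008, -2.227]
ft_force: [-0.2, -0.2, -0.0]
grip_width: 0.0941
t: 7.88
eef_pos: [0.5177, -0.0287, 0.0331]
orientation: [2.223, 0.003, -2.215]
ft_force: [0.3, -0.7, 0.1]
grip_width: 0.0639
t: 8.13
eef_pos: [0.5175, -0.0296, 0.0329]
orientation: [2.223, 0.002, -2.215]
ft_force: [0.5, -2.7, 7.1]
grip_width: 0.0556
t 8.13 pos [ 0.5175 -0.0296  0.0329] togo mm [ 31.1 -31.3 517.5] jawyaw deg -89.8 F [ 0.54 -2.66  7.06] w 0.0556
```

```bash
python3 -m crank '[[[-10,0,0,0],[-10,0,0,0],[-10,0,0,0],[-5,0,0,0],[0,0,0,0]]]'
for i in 1 2 3 4; do python3 -m crank '[[[0,0,0,0]]]' | grep -E "force|eef"; done
```

```text
t: 8.55
eef_pos: [0.5172, -0.0288, 0.0681]
orientation: [2.223, 0.003, -2.216]
ft_force: [0.1, -0.1, -1.9]
grip_width: 0.0557
eef_pos: [0.5162, -0.0287, 0.0669]
ft_force: [-0.7, 0.2, -2.4]
eef_pos: [0.5157, -0.0286, 0.0662]
ft_force: [0.1, 0.1, -2.5]
eef_pos: [0.5156, -0.0286, 0.066]
ft_force: [0.7, 0.4, -1.8]
eef_pos: [0.5157, -0.0287, 0.0659]
ft_force: [-0.9, -0.9, -2.7]
```

Tin A weighs about 2.4 N. I'll set it back and go on to B.

```bash
python3 -m crank '[[[10,0,0,0],[10,0,0,0],[10,0,0,0],[4,0,0,0],[1,0,0,0]]]'
python3 -m crank '[[[0,0,0,0],[0,0,0,0],[0,0,0,0],[0,0,0,0],[0,0,0,0]]]' 0
python3 -m crank '[[[0,0,0,0],[-10,0,0,0],[-30,0,0,0],[-38,0,0,0],[-38,0,0,0]]]'
python3 -m crank '[[[0,0,0,0],[0,0,0,0]]]'
python3 F.py '(.508,-.160,.151)'
```

```text
t: 9.3
eef_pos: [0.5153, -0.0292, 0.0325]
orientation: [2.217, 0.003, -2.222]
ft_force: [-6.8, -1.2, 23.2]
grip_width: 0.0556
t: 9.72
eef_pos: [0.5159, -0.0287, 0.031]
orientation: [2.219, 0.003, -2.221]
ft_force: [-0.5, -0.3, -0.1]
grip_width: 0.0855
t: 10.13
eef_pos: [0.5153, -0.0286, 0.1488]
orientation: [2.218, 0.004, -2.222]
ft_force: [0.8, -0.8, -0.1]
grip_width: 0.094
t: 10.3
eef_pos: [0.518, -0.0291, 0.1505]
orientation: [2.226, 0.002, -2.212]
ft_force: [-0.0, 0.0, 0.5]
grip_width: 0.094
t 10.3 pos [ 0.518  -0.0291  0.1505] togo mm [ -0.4 130.9  10.4] jawyaw deg -89.8 F [-0.04  0.02  0.49] w 0.094
```

```bash
python3 -m crank '[[[0,33,2,0],[0,33,2,0],[0,33,2,0],[0,32,2,0],[0,0,0,0]]]'
python3 -m crank '[[[0,0,0,0],[30,0,0,0],[35,0,0,0],[35,0,0,0],[18,0,0,0]]]'
python3 -m crank '[[[0,0,0,0],[0,0,0,0],[0,0,0,0],[0,0,0,0],[0,0,0,0]]]' 1 30
python3 -m crank '[[[0,0,0,0],[0,0,0,0],[0,0,0,0]]]'
python3 -m crank '[[[-10,0,0,0],[-10,0,0,0],[-10,0,0,0],[-5,0,0,0],[0,0,0,0]]]'
for i in 1 2 3 4; do python3 -m crank '[[[0,0,0,0]]]' | grep -E "force|eef"; done
```

```text
t: 10.72
eef_pos: [0.5076, -0.1647, 0.146]
orientation: [2.218, -0.004, -2.223]
ft_force: [-0.0, -0.1, 0.1]
grip_width: 0.0936
t: 11.13
eef_pos: [0.5052, -0.1569, 0.0255]
orientation: [2.214, 0.008, -2.229]
ft_force: [-0.6, 0.9, -0.7]
grip_width: 0.0939
t: 11.55
eef_pos: [0.5097, -0.1601, 0.0311]
orientation: [2.222, 0.002, -2.216]
ft_force: [-0.9, -0.3, -0.2]
grip_width: 0.064
t: 11.8
eef_pos: [0.5096, -0.1607, 0.0307]
orientation: [2.222, 0.001, -2.216]
ft_force: [0.4, -1.9, 6.4]
grip_width: 0.0555
t: 12.22
eef_pos: [0.5095, -0.1602, 0.0661]
orientation: [2.222, 0.002, -2.216]
ft_force: [-0.5, -0.1, -2.6]
grip_width: 0.0556
eef_pos: [0.5086, -0.1598, 0.0649]
ft_force: [0.1, 0.2, -3.0]
eef_pos: [0.5081, -0.1596, 0.0642]
ft_force: [0.1, 0.6, -2.6]
eef_pos: [0.508, -0.1596, 0.064]
ft_force: [0.6, -0.1, -2.8]
eef_pos: [0.5081, -0.1596, 0.064]
ft_force: [-0.0, -0.1, -2.3]
```

B weighs about 2.7 N, so it is light too. I'll put it back and go to C.

```bash
python3 -m crank '[[[10,0,0,0],[10,0,0,0],[8,0,0,0],[4,0,0,0],[2,0,0,0]]]'
python3 -m crank '[[[0,0,0,0],[0,0,0,0],[0,0,0,0],[0,0,0,0],[0,0,0,0]]]' 0
python3 -m crank '[[[0,0,0,0],[-10,0,0,0],[-30,0,0,0],[-38,0,0,0],[-38,0,0,0]]]'
python3 -m crank '[[[0,0,0,0],[0,0,0,0]]]'
python3 F.py '(.488,-.293,.151)'
```

```text
t: 12.97
eef_pos: [0.5074, -0.1595, 0.0305]
orientation: [2.217, 0.004, -2.223]
ft_force: [-5.2, 2.2, 20.5]
grip_width: 0.0558
t: 13.38
eef_pos: [0.5086, -0.1599, 0.0304]
orientation: [2.22, 0.003, -2.22]
ft_force: [0.4, -0.2, -0.9]
grip_width: 0.0854
t: 13.8
eef_pos: [0.5078, -0.1594, 0.1478]
orientation: [2.218, 0.004, -2.222]
ft_force: [1.9, -0.0, 0.2]
grip_width: 0.094
t: 13.97
eef_pos: [0.5103, -0.1606, 0.1496]
orientation: [2.225, 0.0, -2.212]
ft_force: [-0.7, 0.4, -0.0]
grip_width: 0.094
t 13.97 pos [ 0.5103 -0.1606  0.1496] togo mm [ -1.1 132.4  22.7] jawyaw deg -89.8 F [-0.69  0.41 -0.01] w 0.094
```

```bash
python3 -m crank '[[[0,33,5.5,0],[0,33,5.5,0],[0,33,5.5,0],[0,33,5.5,0],[0,0,0,0]]]'
python3 -m crank '[[[0,0,0,0],[30,0,0,0],[35,0,0,0],[35,0,0,0],[18,0,0,0]]]'
python3 -m crank '[[[0,0,0,0],[0,0,0,0],[0,0,0,0],[0,0,0,0],[0,0,0,0]]]' 1 30
python3 -m crank '[[[0,0,0,0],[0,0,0,0],[0,0,0,0]]]'
python3 -m crank '[[[-10,0,0,0],[-10,0,0,0],[-10,0,0,0],[-5,0,0,0],[0,0,0,0]]]'
for i in 1 2 3 4; do python3 -m crank '[[[0,0,0,0]]]' | grep -E "force|eef"; done
```

```text
t: 14.38
eef_pos: [0.4855, -0.2971, 0.1449]
orientation: [2.218, -0.004, -2.223]
ft_force: [-0.5, -0.6, 0.3]
grip_width: 0.094
t: 14.8
eef_pos: [0.4842, -0.288, 0.0243]
orientation: [-2.214, -0.01, 2.227]
ft_force: [-0.4, 1.0, 0.3]
grip_width: 0.0939
t: 15.22
eef_pos: [0.488, -0.2924, 0.0302]
orientation: [2.222, 0.001, -2.216]
ft_force: [0.3, 0.9, 0.7]
grip_width: 0.064
t: 15.47
eef_pos: [0.4885, -0.2942, 0.0303]
orientation: [2.222, -0.002, -2.213]
ft_force: [-0.3, -4.5, 5.9]
grip_width: 0.0553
t: 15.88
eef_pos: [0.4876, -0.292, 0.0649]
orientation: [2.221, 0.002, -2.217]
ft_force: [0.4, 0.7, -4.9]
grip_width: 0.0557
eef_pos: [0.4869, -0.2916, 0.0637]
ft_force: [-0.3, 0.1, -5.0]
eef_pos: [0.4865, -0.2914, 0.0631]
ft_force: [-0.8, -0.2, -5.6]
eef_pos: [0.4864, -0.2914, 0.0629]
ft_force: [0.3, -0.2, -6.0]
eef_pos: [0.4866, -0.2916, 0.0629]
ft_force: [0.5, 0.3, -5.5]
```

C weighs about 5.5 N, clearly the heaviest. I'll lift it high and carry it over the pan at about (0.416, 0.235).

```bash
python3 -m crank '[[[-20,0,0,0],[-35,0,0,0],[-40,0,0,0],[-40,0,0,0],[-20,0,0,0]]]'
python3 -m crank '[[[0,-15,2,0],[0,-28,3.5,0],[0,-33,4.4,0],[0,-33,4.4,0],[0,-33,4.4,0]]]'
python3 -m crank '[[[0,-33,4.4,0],[0,-33,4.4,0],[0,-33,4.4,0],[0,-33,4.4,0],[0,-33,4.4,0]]]'
python3 -m crank '[[[0,-33,4.4,0],[0,-33,4.4,0],[0,-33,4.4,0],[0,-33,4.4,0],[0,-33,4.4,0]]]'
python3 F.py '(.416,.235,.21)'
```

```text
t: 16.63
eef_pos: [0.4886, -0.2931, 0.2233]
orientation: [2.224, -0.002, -2.211]
ft_force: [1.4, -0.8, -4.5]
grip_width: 0.056
t: 17.05
eef_pos: [0.4659, -0.1474, 0.2165]
orientation: [-2.218, -0.005, 2.225]
ft_force: [1.1, 1.0, -5.7]
grip_width: 0.0555
t: 17.47
eef_pos: [0.4429, 0.0173, 0.2168]
orientation: [2.217, 0.004, -2.224]
ft_force: [1.8, 0.1, -5.8]
grip_width: 0.0559
t: 17.88
eef_pos: [0.4202, 0.1815, 0.2168]
orientation: [2.216, 0.003, -2.223]
ft_force: [0.5, -0.0, -4.9]
grip_width: 0.0555
t 17.88 pos [0.4202 0.1815 0.2168] togo mm [  6.7 -53.5   4.1] jawyaw deg -89.8 F [ 0.55 -0.03 -4.95] w 0.0555
```

```bash
python3 -m crank '[[[0,-25,2,0],[0,-18,1,0],[0,-9,1,0],[0,0,0,0],[0,0,0,0]]]'
python3 -m crank '[[[0,0,0,0],[0,0,0,0],[0,0,0,0],[0,0,0,0],[0,0,0,0]]]'
python3 F.py '(.416,.235,.21)'
python3 - <<'E'
from h import *
ims=[]
for n in("top","scene"):
    c=cam(n);np.savez(n+"9.npz",**c);ims.append(c["f"])
    print(n,proj(c,(.416,.235,.012)),proj(c,(.416,.235,.23)))
a=cv2.resize(ims[0][100:250,140:380],None,fx=1.65,fy=1.65);b=cv2.resize(ims[1][60:320,120:380],(395,395))
o=np.zeros((395,a.shape[1]+395,3),np.uint8);o[:a.shape[0],:a.shape[1]]=a;o[:,a.shape[1]:]=b;print(o.shape)
cv2.imwrite("pics/end.png",cv2.cvtColor(o,cv2.COLOR_RGB2BGR))
E
```

```text
t: 18.3
eef_pos: [0.4177, 0.2313, 0.2174]
orientation: [2.216, 0.002, -2.221]
ft_force: [0.2, -0.2, -5.0]
grip_width: 0.0553
t: 18.72
eef_pos: [0.4188, 0.2314, 0.2185]
orientation: [2.221, 0.002, -2.22]
ft_force: [-0.5, 0.6, -5.5]
grip_width: 0.0552
t 18.72 pos [0.4188 0.2314 0.2185] togo mm [ 8.5 -3.6  2.8] jawyaw deg -89.9 F [-0.46  0.63 -5.48] w 0.0552
top [192.13516978 212.70559912] [180.86215137 213.23734595]
scene [273.63810785 158.8718238 ] [275.82515174 124.44029446]
(395, 791, 3)
```

View pics/end.png

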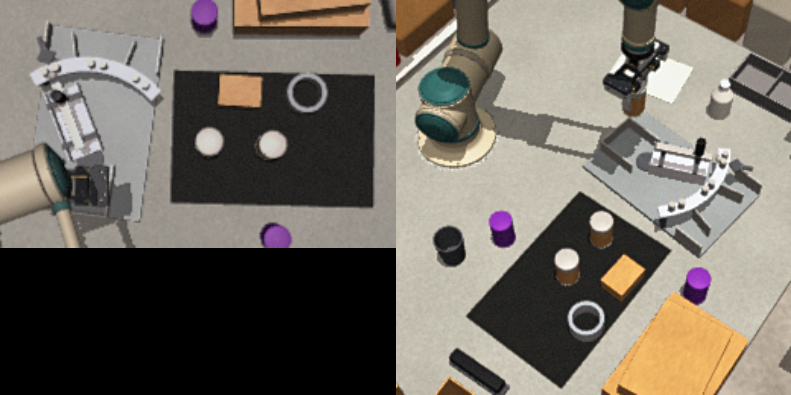

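The picture shows canister C held upright over the pan (636,100), A and B standing on the mat, the lever in the marked notch, and nothing else moved. I'm handing in.

```bash
python3 -c "
from h import *
s=manip.state();print(s['t'],np.abs(s['joint_velocities']).max(),s['ft_force'])
print(manip.job_done())"
```

```text
18.8167 0.003987033755875306 [ 1.15295399  1.05877406 -6.0825497 ]
the job is handed in; nothing more can be done
None
```

The job is handed in at 18.8 s of the 72 s allowed; the hand-in gave no verdict. I swung the lever into the marked notch and let go. I then weighed each canister in the gripper, and I'm holding the heaviest over the loading pan.

- **Lever:** after I let go, the handle and ball read 0.374 and 0.378 rad, against 0.374 for the middle of the marked notch. It still looked seated in the last picture.
- **Weights:** tin A was about 2.4 N, tin B about 2.7 N and tin C about 5.5 N, so C is the heaviest.
- **Final hold:** C is upright and still. The gripper tip is about 5 mm sideways from my estimate of the pan centre. The foot is about 19 cm above the bench by calculation from the gripper height.
- **The rest:** in the last picture A and B stand upright on the mat, and the tape, carton, cup and spray bottle look unmoved. I did not measure their positions again.

Two readings were off but harmless. The handle top came out about 5 mm higher by triangulation than the stated 151 mm (15 mm in the first rough view). Putting A and B back down pressed the wrist to about 20–23 N for a moment, well under the limits.

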